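# Wind the router lift up for a bit change

## Robot

A 7-joint arm with a two-finger parallel gripper is mounted at the origin on the work surface. World frame = base frame: x ahead of the robot, y to its left, z up, the work surface at z = 0. Lengths are in m, angles in rad, forces in N, time in s.
With the tool pointing down it reaches from about 0.4 to 0.85 m from the base axis. Payload 10.4 kg.
Tool frame: the origin (TCP) lies at the very end of the fingers, on their centre line; the grasp point (between the pads) lies 19 mm behind it; z points along the fingers, y is the line along which they close (so a half turn about z gives the same grasp; the last joint's range is limited). The gripper opens to 87 mm and grips with 3 to 60 N. Pads are 19 mm wide; open, the fingers measure 117 mm over their backs; the gripper's body (75 mm by 190 mm) begins 51 mm behind the grasp point.
Start: joints at [-1.124, 0.332, -0.065, 1.46, 0.022, 1.35, -0.088], TCP at [0.283, 0.557, 0.223] pointing down, gripper open.
Joint ranges: [-2.6, 2.6], [-0.5, 2.12], [-1.47, 1.34], [0.16, 2.42], [-1.27, 4.41], [0.06, 2.06], [-2.6, 2.6]. Speed limits (rad/s): [2.22, 2.22, 2.79, 2.79, 3.14, 3.14, 3.14].

## Interface

Orientations are given as a unit quaternion [x, y, z, w].
In Python, from bench import * gives the robot as it stands.
- The arm moves only by the tool step_arm, never from a script. Its arguments are lists of equal length, an entry for each row: "delta_pos": the shift along the world's x, y, z in units of 25 mm (1.0 is 25 mm), a list of three; "turn": the turn about the world's z in units of 0.12 rad (1.0 is 0.12 rad). In form: {"delta_pos": [[tx, ty, tz], ...], "turn": [turn, ...]}. A call has 1 to 12 rows; each row shifts and turns the commanded pose from where the row before left it; what a row does not reach is not made up. A row lasts 1/10 s, in which the tool goes at most 50 mm and 8.59 degrees, less where a joint would pass 70% of its speed; a pose out of reach is approached as far as the arm can. A call with a number of a shift or a turn outside -1 to 1 is refused whole. A call with a gripper value outside its range is refused whole. "grip" is the closure, from 0 (fully open) to 1 (shut), set as the call begins (left out, the last holds). The fingers move at their own pace and stop on an object; "newtons" is the grip in N (left out, the last holds). Time passes only in rows, so rows that do not move let the fingers close. It gives the time, the measured TCP pose, the force, the opening and the grip force at its end, in the units of the state.
- read_state(): the state, without advancing time (a new reading comes with each control period).
- camera(name): name is "scene" or "side" or "wrist"; returns a dict with "image" (420x560x3 uint8, red, green, blue), "z_map" (420x560 float32, m along the optical axis (not along the pixel's ray), 0 where there is no reading), "mtx" (3x3 intrinsics, pixels), "view" (4x4, takes a point from world to camera coordinates). Camera axes: x right, y up, looking along -z (the intrinsics and any distortion apply to the point x, -y, -z); pixel columns grow to the right and rows downward; lengths in m; the calibration is good to about 2 mm. The wrist camera is an equidistant fisheye: a pixel r from the principal point sees the ray r / f radians off the axis. A picture is of the moment at which its call begins.
- close_job(): hands the job in; it is judged then, once.
The state is a dict: "time": time; "joint_positions": joint angles; "joint_vel": joint speeds; "joint_torque": joint torques, N m; "ee_pos": TCP position; "eef_rot": TCP orientation; "ft_force": force on the tool from outside, world axes, zero at the start; "torque": the same for the moment, N m; "width": finger opening in m; "grip_force": force on a finger pad.
Only numpy, scipy, OpenCV 4.12 (cv2) and the standard library are available. Lean on these libraries where they do the work, as an engineer would, in place of code of your own. Each camera call takes 0.05 s, during which the arm holds its last target. There are 200 camera calls.

## Task

Fetch the loose crank from the tool block, put it down through the small hole in the router table's metal plate and work it by feel fully home on the hidden hex of the lift screw. Wind it clockwise until the router is right up at its top stop, ready for a bit change. Then lift the crank off and stand it back upright in the socket of the tool block that it came from, leaving everything else where it is.

Things in the scene. Friction and masses are not known exactly. Their poses are not given: they have to be found in the camera images.
- crank: loose Z-shaped steel crank, 0.39 kg, upright. Origin at the centre of its foot, z up along the stem, x along the bar towards the knob. Foot: six-sided tube socket, 36 mm over corners, 40 mm tall, open below; its hex hole is 25.5 mm across flats, 34 mm deep, flats facing x and every 60 deg. Above it a 16 mm stem up to a level flat bar. In the tool block the foot stands 25 mm above the bench
- crank_grip (a point): holding point of the crank, 95 mm straight above its foot, on the stem's axis: middle of the flat bar, 18 mm wide and 8 mm thick, free to be pinched across its width from above. Axes as crank. The bar runs along x from a round counterweight (26 mm across, 38 mm behind this point) to the knob 75 mm in front
- crank_knob (a point): middle of the crank's black round knob: upright, 25 mm across, 50 mm tall, spins freely on its own upright axis, which lies 75 mm from the stem's axis along the crank's x. This point is 125.5 mm above the crank's foot; the knob's lower end is 25 mm below it, just clear of the bar
- router_top: router table top, a fixed grey slab 360 (x) x 440 (y) mm, 62 mm high, origin under its centre, with an aluminium plate 235 x 300 mm level with its face. x points to the 60 mm high fence along its far edge, y to the left. In the plate: a small round hole for the crank and a larger one (69 mm) for the router's collet
- plate_hole (a point): centre of the plate's small round hole (42 mm across), at the plate's upper face, 62 mm above the bench. Axes as router_top: the fence's face is 168 mm away in x, the collet's hole 35 mm in x and 140 mm in y
- hex_seat (a point): 53 mm below plate_hole on its axis: a flange where the crank's foot rests when fully home. The lift screw's greased hex stands on it: 24 mm across flats, 24 mm tall, plus a 6 mm six-sided bevelled tip (12 mm at its top). Its angle is not known and varies: the socket drops over it only within about 7 deg of alignment, else the foot stops 24 to 25 mm above this point. Axes do not turn with the hex
- lift (a joint): height of the router in m: 0 at the bottom, 0.030 at the top stop. Turning the lift screw clockwise seen from above raises it 10 mm a turn; it stays where it is left. It starts 7 to 12 mm below the top. The screw takes about 0.22 N m (3 N at the knob) and stops dead at the top; pushed hard there the crank can bind on the hex until eased back a few degrees
- collet_place (a point): centre of the plate's larger hole, at the plate's upper face. In it rises the router's hexagonal steel collet nut, 30 mm across flats; its top is between 2 mm below and 3 mm above the plate at the start and 10 mm above it with the lift at its top stop
- tool_block: wooden block fixed to the bench, 290 x 80 x 70 mm high, origin under its centre. In its top three round sockets, 43 mm across and 45 mm deep, in a row along its x at -95, 0 and 95 mm: the crank stands in one of them, the chuck key and the spindle blank in the others, these no higher than 90 mm above the bench
- chuck_key: T-handled chuck key, 62 mm tall with a 77 mm cross bar, standing in the tool block: to be left alone. Origin at its foot
- spindle_blank: short turned wooden spindle, 36 mm across, 62 mm tall, standing in the tool block: to be left alone. Origin at its foot
- spanner: flat open-ended collet spanner, 155 mm long, 6 mm thick, lying on the router table top between the plate hole and the fence: to be left alone. Origin under its middle
- push_block: plywood push block with a grip, 90 x 70 mm, 48 mm tall, on the left of the router table top: to be left alone. Origin under its middle
- water_bottle: clear bottle, 66 mm across, 215 mm tall, on the bench at the far right: to be left alone. Origin under its middle
- caliper: caliper lying on the bench on the right, 230 mm long, 10 mm thick: to be left alone. Origin under its middle
- drill_chuck: drill chuck with taper shank standing on the bench at the far right, 42 mm across, 122 mm tall: to be left alone. Origin under its middle
- candlestick: turned wooden candlestick, 68 mm across, 142 mm tall, on the bench at the left: to be left alone. Origin under its middle
There are look-alikes about, which are no part of the job. There is more than one size of the crank; the one meant has the size given above.

How it is judged:
On the way, in this order (a step that is already met when the one before it is completed fails the run):
1. the crank is fully home on the lift screw's hex (z of crank in the frame of hex_seat below 0.005 m and horizontal distance between crank and hex_seat below 0.005 m and angle between crank's own z axis and vertical below 0.15 rad), for 0.2 s.
2. the router is wound up to its top stop with the crank (value of joint lift above 0.0288 m and horizontal distance between crank and hex_seat below 0.008 m), for 0.1 s.
At the end, for the whole second after the job is handed in: the lift is within 1.5 mm of its top stop, and the crank stands at rest, upright (within 7 degrees) on the floor of the socket of the tool block that it came from (foot within 10 mm of where it began) (value of joint lift above 0.0285 m and distance of crank from where it was at the start of the episode below 0.01 m and angle between crank's own z axis and vertical below 0.12 rad and linear speed of crank below 0.02 m/s); the robot touches nothing.
It fails at once if a tool in the block is pulled out or knocked over (distance of any of chuck_key, spindle_blank from where it was at the start of the episode above 0.03 m).
It fails at once if the spanner or push block on the router table is pushed away (distance of any of spanner, push_block from where it was at the start of the episode above 0.03 m).
It fails at once if a thing on the bench is pushed away or knocked over (distance of any of water_bottle, caliper, drill_chuck, candlestick from where it was at the start of the episode above 0.03 m or angle between any of water_bottle, drill_chuck, candlestick's own z axis and vertical above 0.5 rad).
It also fails if it takes over 72 s, if anything falls off the work surface, if the arm or the gripper's body presses on something with over 40 N, if the wrist force passes 120 N, or if a joint passes its speed limit or range.

## Working session

There is one attempt and no reset: what is moved stays moved. The work goes in short steps, Python scripts to look and compute and a tool call to move; the robot and the scene stay as the last step left them, time stands still between calls to the robot, and variables do not carry over. Pictures are saved under pics/ and viewed, at most 10 in all, crops included, and the job is handed in when it is done.

Besides the shell and the picture viewer there is one more tool, called after "Request:" as name(argument=value, ...) on one line, values as JSON. step_arm: Moves the arm, as the interface text tells. Shifts and turns lie within -1 to 1; 1 stands for 25 mm of shift or 0.12 rad of turn. Its arguments: {"type":"object","properties":{"delta_pos":{"type":"array"},"turn":{"type":"array"},"grip":{"type":"number"},"newtons":{"type":"number"}},"required":["delta_pos","turn"]}

```bash
mkdir -p pics; ls; cat > h.py <<'E'
from bench import *
import numpy as np, cv2
def snap(n):
    c=camera(n); return c
def save(im,f): cv2.imwrite('pics/'+f,cv2.cvtColor(im,cv2.COLOR_RGB2BGR))
def pts(c):
    # world xyz for each pixel from depth (pinhole cams)
    K=c['mtx'];z=c['z_map'];h,w=z.shape
    u,v=np.meshgrid(np.arange(w),np.arange(h))
    p=np.stack([(u-K[0,2])/K[0,0]*z,-(v-K[1,2])/K[1,1]*z,-z,np.ones_like(z)],-1)
    return (p@np.linalg.inv(c['view']).T)[...,:3]
def ray(c,u,v,zp):
    K=c['mtx'];T=np.linalg.inv(c['view'])
    d=T[:3,:3]@np.array([(u-K[0,2])/K[0,0],-(v-K[1,2])/K[1,1],-1]);o=T[:3,3]
    return o+d*(zp-o[2])/d[2]
E
python3 - <<'E'
from h import *
a=snap('scene');b=snap('side')
np.save('a.npy',a,allow_pickle=True);np.save('b.npy',b,allow_pickle=True)
im=np.concatenate([a['image'],b['image']],1)
save(a['image'],'a.png');save(b['image'],'b.png')
print(a['mtx'],a['view'],b['view'],read_state())
E
```

```text
pics
[[400.17724865   0.         282.80195475]
 [  0.         400.17724865 205.56901274]
 [  0.           0.           1.        ]] [[ 0.12063768  0.99265907 -0.00863303 -0.11319246]
 [-0.80183581  0.1025666   0.58867599  0.34987158]
 [ 0.58524002 -0.06409423  0.80832298 -1.85435344]
 [ 0.          0.          0.          1.        ]] [[ 0.76174988 -0.64775363  0.01234333 -0.39445686]
 [ 0.42187985  0.51040429  0.74933627 -0.31493002]
 [-0.49168538 -0.56559941  0.66207461 -1.38075272]
 [ 0.          0.          0.          1.        ]] {'time': 0.1, 'joint_positions': array([-1.12358149,  0.3328515 , -0.06474497,  1.46085818,  0.02159754,
        1.34987462, -0.08850999]), 'joint_vel': array([ 0.00018186, -0.00029779, -0.00013135, -0.00055383,  0.00040921,
       -0.00064194, -0.00091263]), 'joint_torque': array([ 1.83151133e-03, -6.24537349e+01,  2.47548963e-02, -3.90712631e+01,
       -6.13679155e-02,  3.65968945e-02,  2.73996778e-05]), 'ee_pos': array([0.28277378, 0.55698925, 0.22180645]), 'eef_rot': array([ 2.32727994e-01,  9.72541650e-01, -6.34594658e-04, -1.31519076e-04]), 'ft_force': array([0.65294964, 0.14523425, 0.4043724 ]), 'torque': array([ 0.01536236,  0.00699635, -0.04657215]), 'grip_force': 0.0, 'width': 0.08695662335028856}
```

View pics/a.png

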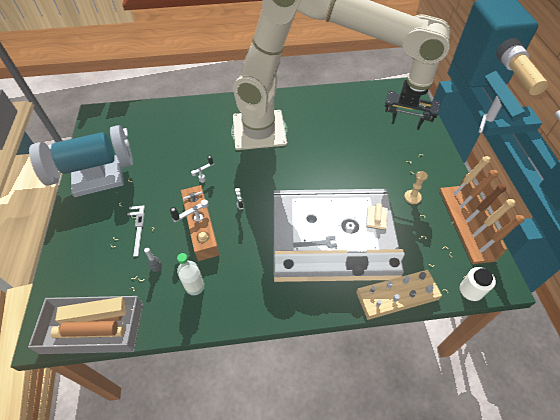

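View pics/b.png

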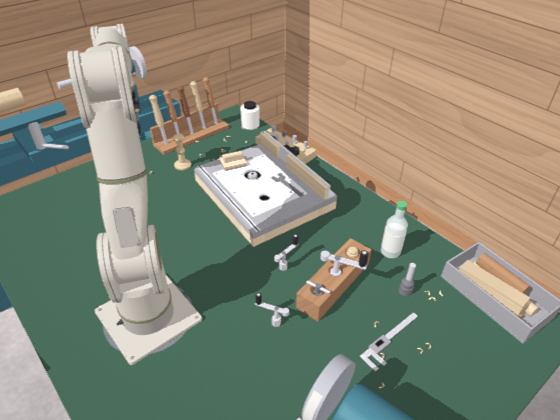

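Scene view: crank-like things are at (190,212) standing in the tool block's middle socket, at (203,170) loose on the bench, and at (239,198) loose on the bench. By the description I choose the one in the block. The plate hole is at about (311,219) and the collet at (349,226).

```bash
python3 - <<'E'
from h import *
a=np.load('a.npy',allow_pickle=True).item();b=np.load('b.npy',allow_pickle=True).item()
f=lambda im,x,y,w,h,s:cv2.resize(im[y:y+h,x:x+w],None,fx=s,fy=s,interpolation=cv2.INTER_CUBIC)
A=f(a['image'],160,145,95,120,5)   # 475x600
B=f(b['image'],250,215,130,120,4)[:, :]
B=cv2.resize(b['image'][225:325,290:375],(325,382),interpolation=cv2.INTER_CUBIC)
o=np.zeros((600,800,3),np.uint8);o[:,:475]=A;o[:382,475:]=B
save(o,'crop.png')
P=pts(a);Q=pts(b)
for n,p,c in (('a',P,a),('b',Q,b)):
    z=p[...,2]
    # black knob / hi points in block region
    m=(z>0.1)&(z<0.2)&(p[...,0]>0.3)&(p[...,0]<0.8)&(p[...,1]<-0.1)&(p[...,1]>-0.5)
    d=m&(c['image'].max(2)<60)
    print(n,m.sum(),d.sum(), np.round(np.median(p[d],0),4), z[d].max())
    n_,l,s,ce=cv2.connectedComponentsWithStats(m.astype(np.uint8))
    for i in range(1,n_):
        if s[i,4]>8: q=p[l==i]; print(s[i],q.min(0).round(3),q.max(0).round(3),q.mean(0).round(3))
    bl=m&(z>0.115)&(z<0.126)
    # plate hole: pixel dark in plate
    pl=(abs(z-0.062)<0.006)&(p[...,0]>0.4)&(p[...,0]<0.9)&(p[...,1]>-0.15)&(p[...,1]<0.4)
    print('plate',p[pl].min(0),p[pl].max(0))
E
```

```text
a 711 59 [ 0.5472 -0.3264  0.1539] 0.17836943020098728
[238 199   3   6  15] [ 0.471 -0.111  0.102] [ 0.491 -0.102  0.117] [ 0.482 -0.106  0.107]
[170 200  38  22 280] [ 0.473 -0.348  0.1  ] [ 0.555 -0.221  0.178] [ 0.52  -0.29   0.134]
[144 248   7   7  37] [ 0.647 -0.435  0.1  ] [ 0.664 -0.418  0.124] [ 0.658 -0.426  0.116]
[177 260  22  23 379] [ 0.727 -0.32   0.1  ] [ 0.786 -0.255  0.196] [ 0.767 -0.283  0.142]
plate [ 0.40071562 -0.12201112  0.05600153] [0.89913919 0.39993887 0.06799468]
b 963 78 [ 0.5338 -0.3394  0.1545] 0.17916638041830812
[386 209  22  30 461] [ 0.718 -0.325  0.1  ] [ 0.783 -0.26   0.199] [ 0.741 -0.3    0.142]
[293 234   5   7  26] [ 0.474 -0.118  0.102] [ 0.489 -0.101  0.115] [ 0.481 -0.11   0.109]
[321 250  48  20 424] [ 0.474 -0.349  0.102] [ 0.556 -0.225  0.182] [ 0.517 -0.296  0.136]
[409 263   7  10  52] [ 0.648 -0.438  0.1  ] [ 0.668 -0.422  0.128] [ 0.657 -0.431  0.116]
plate [ 0.40224804 -0.12419232  0.05603693] [0.89345955 0.39996909 0.06799593]
```

View pics/crop.png

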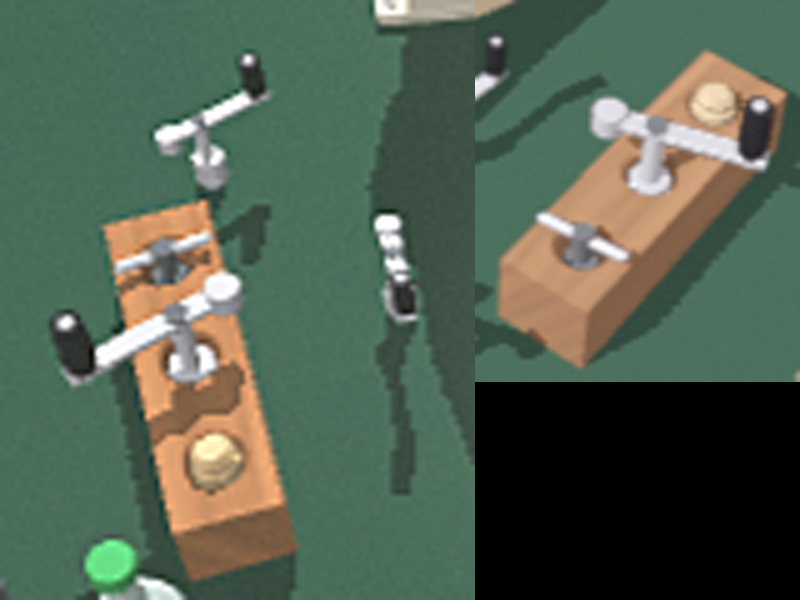

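The crop confirms it. The full-size crank stands in the block's middle socket between the chuck key and the spindle blank, with its knob to the right and nearer the robot. The two loose cranks on the bench are look-alikes.

```bash
python3 - <<'E'
from h import *
a=np.load('a.npy',allow_pickle=True).item();b=np.load('b.npy',allow_pickle=True).item()
for n,c in (('a',a),('b',b)):
    p=pts(c);z=p[...,2];im=c['image'].astype(int)
    m=(z>0.1)&(z<0.19)&(p[...,0]>0.45)&(p[...,0]<0.6)&(p[...,1]<-0.2)&(p[...,1]>-0.37)
    d=m&(im.max(2)<70)&(z>.125); v,u=np.nonzero(d); k=ray(c,u.mean(),v.mean(),0.1505)
    w=m&(im.max(2)>90)&(z<.135); v,u=np.nonzero(w); s=p[w]
    e=k[:2]-s[:,:2].mean(0); e/=np.linalg.norm(e)
    print(n,'knob',k,'bar centroid',s.mean(0),'ang',np.degrees(np.arctan2(e[1],e[0])),'grip',k[:2]-0.075*e)
    pl=(abs(p[...,0]-.6)<.2)&(p[...,1]>-.15)&(p[...,1]<.35)&(z<0.075)
    g=(im.max(2)<75)&pl&(abs(z-.03)<.06)
    n_,l,st,ce=cv2.connectedComponentsWithStats(g.astype(np.uint8))
    for i in range(1,n_):
        if 20<st[i,4]<400: r=ray(c,*ce[i],0.062); print('  blob',st[i],r.round(4))
E
```

```text
a knob [ 0.54151216 -0.33026345  0.1505    ] bar centroid [ 0.50881403 -0.27285682  0.12236669] ang -60.33468004744097 grip [ 0.5043922  -0.26509361]
b knob [ 0.54163219 -0.33540483  0.1505    ] bar centroid [ 0.50772875 -0.27756579  0.12444366] ang -59.622504174186446 grip [ 0.50370507 -0.27070141]
  blob [260 196   9   4  28] [0.5607 0.1481 0.062 ]
  blob [290 233   9  10  26] [ 0.5091 -0.0756  0.062 ]
```

Request:
step_arm(delta_pos=[[0.6, -0.6, 0.5], [0.6, -0.8, 0.5], [0.6, -0.8, 0.3], [0.6, -0.8, 0], [0.6, -0.8, 0], [0.6, -0.8, 0], [0.6, -0.8, 0], [0.6, -0.8, 0], [0.6, -0.8, 0], [0.6, -0.8, 0], [0.5, -0.9, 0], [0.4, -0.9, 0]], turn=[0, 0, 0, 0, 0, 0, 0, 0, 0, 0, 0, 0])

```text
time: 1.3
ee_pos: [0.4559, 0.3161, 0.2546]
eef_rot: [0.233, 0.973, -0.0, -0.0]
ft_force: [-0.3, 0.1, -0.4]
width: 0.0869
grip_force: 0.0
```

Request:
step_arm(delta_pos=[[0, -1, 0.3], [0, -1, 0.3], [0, -1, 0.2], [0, -1, 0], [0, -1, 0], [0, -1, 0], [0, -1, 0], [0, -1, 0]], turn=[-0.8, -0.8, -0.8, -0.8, -0.8, -0.8, 0, 0])

```text
time: 2.1
ee_pos: [0.4551, 0.1162, 0.2748]
eef_rot: [0.499, 0.866, -0.0, -0.0]
ft_force: [0.3, -0.1, -0.0]
width: 0.0864
grip_force: 0.0
```

```bash
python3 - <<'E'
from h import *
a=np.load('a.npy',allow_pickle=True).item()
print(ray(a,311,219,.062),ray(a,349,226,.062))
w=snap('wrist');np.save('w1.npy',w,allow_pickle=True);save(w['image'],'w1.png');print(w['mtx'],w['view']);s=read_state();print(s['ee_pos'],s['joint_positions'])
E
```

```text
[0.56335688 0.1514633  0.062     ] [0.61147989 0.28432393 0.062     ]
[[325.1922621    0.         281.18297758]
 [  0.         325.1922621  211.65191095]
 [  0.           0.           1.        ]] [[ 0.86584596  0.50030884  0.00135446 -0.4530943 ]
 [-0.48141059  0.83387119 -0.27000497  0.17010661]
 [-0.13621532  0.23313067  0.96285797 -0.40723799]
 [ 0.          0.          0.          1.        ]]
[0.45560739 0.11175944 0.2750721 ] [-0.62436252 -0.05334728  0.27624874  1.78379272  0.01573161  1.40962807
  0.16918735]
```

View pics/w1.png

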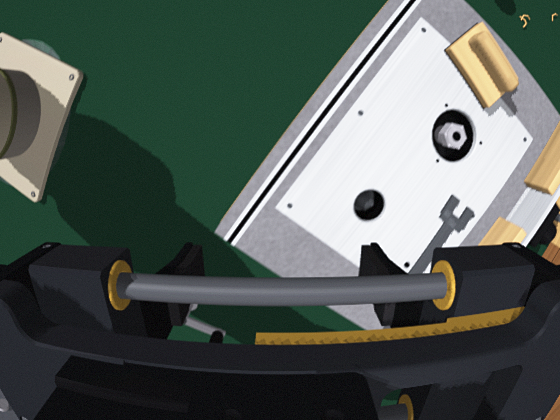

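Wrist view: the plate hole is at (369,205), with the dark hex just visible inside it, and the collet is at (452,135). The spanner lies at about (450,225) and the push block at about (480,65).

```bash
cat >> h.py <<'E'
def fray(c,u,v,zp):
    K=c['mtx'];T=np.linalg.inv(c['view']);u=np.atleast_1d(u).astype(float);v=np.atleast_1d(v).astype(float)
    q=cv2.fisheye.undistortPoints(np.stack([u,v],-1)[:,None],K,np.zeros(4))[:,0]
    d=np.stack([q[:,0],-q[:,1],-np.ones(len(q))],-1)@T[:3,:3].T;o=T[:3,3]
    return o+d*((zp-o[2])/d[:,2])[:,None]
def holes(c,ctr,r=35,th=110):
    g=cv2.cvtColor(c['image'],cv2.COLOR_RGB2GRAY);m=np.zeros_like(g);cv2.circle(m,ctr,r,255,-1)
    d=((g<th)&(m>0)).astype(np.uint8);cs,_=cv2.findContours(d,cv2.RETR_EXTERNAL,cv2.CHAIN_APPROX_NONE)
    k=max(cs,key=cv2.contourArea)[:,0];P=fray(c,k[:,0],k[:,1],0.062)[:,:2]
    (x,y),rr=cv2.minEnclosingCircle((P*1000).astype(np.float32));return np.array([x,y]),rr,P.mean(0)*1000
E
python3 - <<'E'
from h import *
c=np.load('w1.npy',allow_pickle=True).item()
for q,r in (((369,205),24),((452,135),32)): print(holes(c,q,r))
im=c['image'];cr=cv2.resize(im[180:230,345:395],(500,500),interpolation=cv2.INTER_CUBIC)
cr=np.clip(cr.astype(int)*3,0,255).astype(np.uint8);save(cr,'hex1.png')
E
```

```text
(array([560.75714111, 149.72381592]), 19.543420791625977, array([560.33575239, 149.91572719]))
(array([610.26879883, 284.29302979]), 33.107933044433594, array([609.675037  , 284.29341103]))
```

Request:
step_arm(delta_pos=[[0.1, -1, 0], [0.1, -1, 0], [0.1, -1, 0], [0.1, -1, 0], [0.1, -1, 0], [0.1, -1, 0], [0.1, -1, 0], [0.1, -1, 0], [0.1, -1, 0], [0.1, -1, 0], [0, -1, 0], [0, -1, 0]], turn=[0, 0, 0, 0, 0, 0, 0, 0, 0, 0, 0, 0])

```text
time: 3.35
ee_pos: [0.4803, -0.1835, 0.2748]
eef_rot: [0.499, 0.866, -0.0, -0.0]
ft_force: [-0.6, 0.2, 0.0]
width: 0.0871
grip_force: 0.0
```

Request:
step_arm(delta_pos=[[0.4, -1, 0], [0.4, -1, 0], [0.4, -1, 0], [0.4, -1, 0], [0.4, -1, 0], [0.4, -0.9, 0], [0.4, -0.9, 0], [0, 0, 0], [0, 0, 0]], turn=[0, 0, 0, 0, 0, 0, 0, 0, 0])

```text
time: 4.25
ee_pos: [0.5502, -0.3527, 0.2744]
eef_rot: [0.5, 0.866, -0.0, -0.001]
ft_force: [0.2, 0.0, -0.5]
width: 0.087
grip_force: 0.0
```

```bash
python3 - <<'E'
from h import *
w=snap('wrist');np.save('w2.npy',w,allow_pickle=True)
cr=cv2.imread('pics/hex1.png')
o=np.zeros((420,800,3),np.uint8);o[:,:560]=w['image'][...,::-1];o[:240,560:]=cv2.resize(cr,(240,240))
cv2.imwrite('pics/w2.png',o);s=read_state();print(s['ee_pos'],s['joint_positions'])
E
```

```text
[ 0.55036976 -0.35207286  0.2747051 ] [-2.79687095e-04  4.37453900e-01  7.17551719e-01  1.32676450e+00
 -2.83570744e-01  1.48065452e+00  1.22032510e+00]
```

View pics/w2.png

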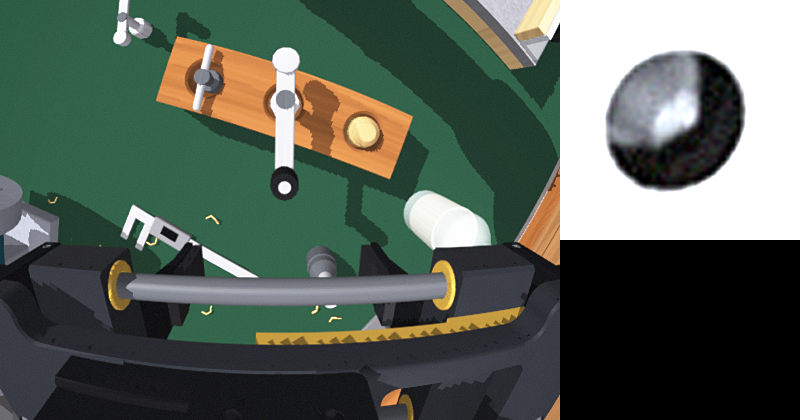

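Wrist view: the crank's stem cap is at (285,99), the knob top at (284,187) and the counterweight at (286,60). The chuck key at (204,77) and the spindle at (363,131) flank it. The bar is almost in line with the image's vertical, so the turn is about right.

```bash
python3 - <<'E'
from h import *
c=np.load('w2.npy',allow_pickle=True).item();im=c['image'].astype(int)
# knob: dark blob; stem cap: grey disc
g=im.max(2)
def blob(m,x0,x1,y0,y1):
    v,u=np.nonzero(m[y0:y1,x0:x1]);return u.mean()+x0,v.mean()+y0,len(u)
k=blob((g<45)|(g>180),268,302,168,203);print('knob',k)
gr=(g>90)&(g<150)&(abs(im[...,0]-im[...,2])<25);s=blob(gr,273,297,88,112);print('cap',s)
w=blob((g>190)&(im.min(2)>170),268,304,45,75);print('cw',w)
# bar centreline
bar=(im.min(2)>170)
ys=np.r_[78:86,115:165];xs=np.array([np.nonzero(bar[y,265:305])[0].mean()+265 for y in ys])
P=fray(c,xs,ys,0.124);f=np.polyfit(P[:,1],P[:,0],1);print('ang',np.degrees(np.arctan2(-1,-f[0])))
print('cap',fray(c,s[0],s[1],0.125),'knobtop',fray(c,284.5,187,.1755),'cw',fray(c,w[0],w[1],0.13))
z=c['z_map'];print(z[99,285],z[187,284],z[140,285])
E
```

```text
knob (np.float64(284.10385259631494), np.float64(183.00167504187604), 597)
cap (np.float64(285.0843373493976), np.float64(98.93172690763052), 249)
cw (np.float64(285.26689774696706), np.float64(60.53379549393414), 577)
ang -61.054677984972265
cap [[ 0.5057696  -0.26713176  0.125     ]] knobtop [[ 0.54269695 -0.33313052  0.1755    ]] cw [[ 0.48750548 -0.23526707  0.13      ]]
0.2921355 0.26354253 0.30618855
```

Request:
step_arm(delta_pos=[[-0.6, 0.85, 0], [-0.6, 0.85, 0], [-0.6, 0.85, 0], [0, 0.85, 0], [0, 0, -1], [0, 0, -1], [0, 0, -1], [0, 0, -1], [0, 0, -1], [0, 0, -1], [0, 0, -0.85], [0, 0, 0]], turn=[-0.12, 0, 0, 0, 0, 0, 0, 0, 0, 0, 0, 0])

```text
time: 5.5
ee_pos: [0.504, -0.2655, 0.1016]
eef_rot: [0.505, 0.863, -0.0, -0.002]
ft_force: [-0.0, 0.4, -0.4]
width: 0.0872
grip_force: 0.0
```

Request:
step_arm(delta_pos=[[0, 0, 0], [0, 0, 0], [0, 0, 0], [0, 0, 0], [0, 0, 0], [0, 0, 0]], turn=[0, 0, 0, 0, 0, 0], grip=1, newtons=40)

```text
time: 6.1
ee_pos: [0.5055, -0.2677, 0.104]
eef_rot: [0.506, 0.863, 0.0, 0.0]
ft_force: [0.2, -0.0, 1.0]
width: 0.0466
grip_force: 0.0
```

Request:
step_arm(delta_pos=[[0, 0, 0], [0, 0, 0], [0, 0, 0], [0, 0, 0], [0, 0, 0], [0, 0, 0]], turn=[0, 0, 0, 0, 0, 0])

```text
time: 6.7
ee_pos: [0.5054, -0.2678, 0.1038]
eef_rot: [0.506, 0.863, -0.0, -0.0]
ft_force: [-0.7, -0.2, -0.5]
width: 0.0174
grip_force: 40.0
```

```bash
python3 - <<'E'
from h import *
for i in range(1):
    s=read_state();print(s)
E
```

```text
{'time': 6.7, 'joint_positions': array([-0.15183857,  0.36420558,  0.67787166,  1.7772875 , -0.25476755,
        1.08927866,  1.12365893]), 'joint_vel': array([ 0.00103845, -0.00109199, -0.00240475, -0.00103173,  0.00023654,
        0.00021902,  0.00149521]), 'joint_torque': array([-2.06609066e-01, -4.93865919e+01,  9.31191534e+00, -3.43856800e+01,
       -8.68184748e-02,  9.09448438e-02, -1.46298033e-03]), 'ee_pos': array([ 0.50535893, -0.26778335,  0.1037996 ]), 'eef_rot': array([ 5.05674452e-01,  8.62724376e-01, -1.39250625e-05, -8.31179022e-06]), 'ft_force': array([-0.70235743, -0.17511643, -0.54741026]), 'torque': array([-0.11774192,  0.05858251, -0.01118217]), 'grip_force': 39.99811112880707, 'width': 0.017403875569970865}
```

Request:
step_arm(delta_pos=[[0, 0, 0.6], [0, 0, 0.9], [0, 0, 0.9], [0, 0, 0.9], [0, 0, 0.9], [0, 0, 0.9], [0, 0, 0.9], [0.3, 0.6, 0], [0.3, 0.9, 0], [0.3, 0.9, 0], [0.3, 0.9, 0], [0.3, 0.9, 0]], turn=[0, 0, 0, 0, 0, 0, 0, 0, 0, 0, 0, 0])

```text
time: 7.9
ee_pos: [0.5428, -0.1618, 0.2546]
eef_rot: [0.506, 0.863, 0.0, -0.0]
ft_force: [-0.1, 0.3, -3.6]
width: 0.0169
grip_force: 40.0
```

Request:
step_arm(delta_pos=[[0.3, 0.9, 0], [0.3, 0.9, 0], [0.3, 0.9, 0], [0.3, 0.9, 0], [0.3, 0.9, 0], [0.3, 0.9, 0], [0.3, 0.9, 0], [0.3, 0.9, 0], [0.3, 0.9, 0], [0, 0, 0], [0, 0, 0], [0, 0, 0]], turn=[0, 0, 0, 0, 0, 0, 0, 0, 0, 0, 0, 0])

```text
time: 9.1
ee_pos: [0.6102, 0.0386, 0.2543]
eef_rot: [0.506, 0.862, -0.0, 0.0]
ft_force: [-0.1, -0.1, -4.0]
width: 0.0174
grip_force: 40.0
```

```bash
python3 - <<'E'
from h import *
w=snap('wrist');np.save('w3.npy',w,allow_pickle=True)
cr=np.clip(w['image'].astype(int)*1,0,255).astype(np.uint8)
save(cr,'w3.png');s=read_state();print(s['ee_pos'],s['joint_positions'],s['ft_force'],s['grip_force'])
E
```

```text
[0.61024039 0.03859064 0.25424947] [-0.56680553  0.30768731  0.54457101  1.47836189 -0.15958601  1.39974194
  0.49304182] [-0.17093613 -0.5430307  -4.07616678] 39.99748349189758
```

View pics/w3.png

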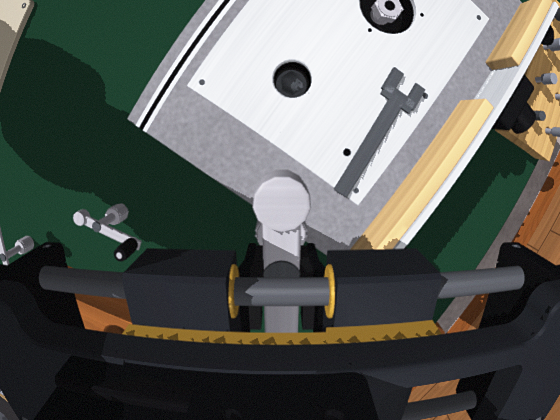

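Wrist view: the crank is held with its counterweight at (282,203), and the hole is at (291,78) with the hex visible in shade. The spanner is at (385,130), clear of the path.

```bash
python3 - <<'E'
from h import *
c=np.load('w3.npy',allow_pickle=True).item();im=c['image']
for th in (90,120,150): print(holes(c,(291,78),26,th))
# rectify the hex tip plane z=0.062-0.053+0.027: top-down view, 0.1mm... 60mm square, 8px/mm
n=480;xs=(np.arange(n)/8-30)/1000;X,Y=np.meshgrid(xs,-xs)
T=c['view']
def rect(z):
    P=np.stack([X+.5605,Y+.1498,np.full_like(X,z)],-1)@T[:3,:3].T+T[:3,3]
    q=np.stack([P[...,0],-P[...,1],-P[...,2]],-1).reshape(-1,1,3)
    uv=cv2.fisheye.projectPoints(q,np.zeros(3),np.zeros(3),c['mtx'],np.zeros(4))[0].reshape(n,n,2).astype(np.float32)
    return cv2.remap(im,uv[...,0],uv[...,1],cv2.INTER_CUBIC)
o=rect(.033).astype(int)*4;save(np.clip(o,0,255).astype(np.uint8),'hex3.png')
E
```

```text
(array([561.87994385, 150.57554626]), 20.272024154663086, array([562.12417991, 150.78113419]))
(array([561.94696045, 150.44769287]), 20.544668197631836, array([561.8077515 , 150.57290989]))
(array([561.64862061, 151.03581238]), 20.75718116760254, array([561.60615499, 150.94652759]))
```

View pics/hex3.png

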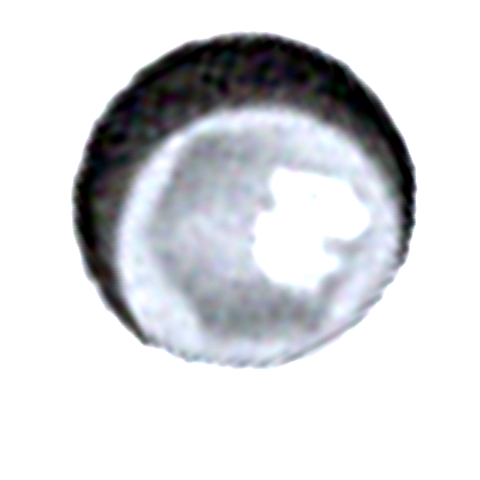

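Request:
step_arm(delta_pos=[[-0.3, 0.7, 0], [-0.35, 0.8, 0], [-0.35, 0.8, 0], [-0.35, 0.8, 0], [-0.35, 0.8, 0], [-0.25, 0.57, 0], [0, 0, -0.9], [0, 0, -0.9], [0, 0, -0.9], [0, 0, 0], [0, 0, 0], [0, 0, 0]], turn=[0.8, 0.8, 0.8, 0.8, 0.8, 0.8, 0.4, 0, 0, 0, 0, 0])

```text
time: 10.35
ee_pos: [0.5625, 0.1514, 0.188]
eef_rot: [0.217, 0.976, 0.001, 0.001]
ft_force: [0.2, -0.3, -4.2]
width: 0.0171
grip_force: 40.0
```

```bash
python3 - <<'E'
from h import *
s=read_state();print(s['ee_pos'],s['joint_positions'],s['ft_force'],s['grip_force'],s['torque'])
for n in ('scene','side'):
    c=snap(n);p=pts(c);im=c['image'].astype(int)
    e=s['ee_pos'];m=(np.hypot(p[...,0]-.5614,p[...,1]-.1504)<.03)&(p[...,2]>.08)&(p[...,2]<e[2]-.085+.04+.02)
    print(n,m.sum(),np.median(p[m],0) if m.any() else 0)
    np.save('c_'+n+'.npy',c,allow_pickle=True)
E
```

```text
[0.56249081 0.15135748 0.18797531] [-0.6705626   0.26337075  0.39258037  1.64759584 -0.10539964  1.24932008
  0.87690765] [ 0.24970793 -0.30444692 -4.17769266] 39.99734580516815 [-0.015144    0.00442199 -0.01191742]
scene 62 [0.57115356 0.15658252 0.13701853]
side 125 [0.55654942 0.14075047 0.13947336]
```

Request:
step_arm(delta_pos=[[-0.03, -0.03, 0], [0, 0, 0], [0, 0, 0], [0, 0, 0], [0, 0, 0], [0, 0, 0], [0, 0, 0], [0, 0, 0], [0, 0, 0], [0, 0, -0.7], [0, 0, -0.7], [0, 0, 0]], turn=[1, 1, 1, 1, 1, 1, 1, 1, 0.73, 0, 0, 0])

```text
time: 11.65
ee_pos: [0.5599, 0.1504, 0.1498]
eef_rot: [-0.301, 0.954, -0.0, -0.002]
ft_force: [0.5, 0.4, -3.5]
width: 0.0174
grip_force: 40.0
```

Request:
step_arm(delta_pos=[[0, 0, -0.3], [0, 0, -0.3], [0, 0, -0.3], [0, 0, 0]], turn=[0, 0, 0, 0])

```text
time: 12.05
ee_pos: [0.5604, 0.1507, 0.1278]
eef_rot: [-0.301, 0.954, -0.0, -0.001]
ft_force: [-0.5, -0.2, -4.0]
width: 0.0174
grip_force: 40.0
```

Request:
step_arm(delta_pos=[[0, 0, -0.2], [0, 0, -0.2], [0, 0, -0.15], [0, 0, 0]], turn=[0, 0, 0, 0])

```text
time: 12.45
ee_pos: [0.5606, 0.1507, 0.1144]
eef_rot: [-0.301, 0.954, -0.0, -0.001]
ft_force: [0.8, 1.2, -3.9]
width: 0.0173
grip_force: 40.0
```

Request:
step_arm(delta_pos=[[0, 0, -0.08], [0, 0, -0.08], [0, 0, 0]], turn=[0, 0, 0])

```text
time: 12.75
ee_pos: [0.5609, 0.1509, 0.1109]
eef_rot: [-0.301, 0.954, 0.0, -0.0]
ft_force: [1.0, 1.6, -3.3]
width: 0.0173
grip_force: 40.0
```

Request:
step_arm(delta_pos=[[0.02, 0.02, -0.06], [0, 0, -0.06], [0, 0, 0]], turn=[0, 0, 0])

```text
time: 13.05
ee_pos: [0.5613, 0.1513, 0.1078]
eef_rot: [-0.301, 0.954, 0.0, -0.0]
ft_force: [0.1, -0.7, -4.5]
width: 0.0177
grip_force: 40.0
```

Request:
step_arm(delta_pos=[[0, 0, -0.05], [0, 0, -0.05], [0, 0, 0]], turn=[0, 0, 0])

```text
time: 13.35
ee_pos: [0.5613, 0.1513, 0.1054]
eef_rot: [-0.301, 0.954, 0.0, -0.0]
ft_force: [-0.6, 0.2, -3.4]
width: 0.0175
grip_force: 40.0
```

Request:
step_arm(delta_pos=[[0, 0, -0.1], [0, 0, -0.1], [0, 0, -0.1], [0, 0, 0]], turn=[0, 0, 0, 0])

```text
time: 13.75
ee_pos: [0.5612, 0.1512, 0.0976]
eef_rot: [-0.301, 0.954, 0.0, -0.0]
ft_force: [-0.4, -0.3, -3.4]
width: 0.0177
grip_force: 40.0
```

Request:
step_arm(delta_pos=[[0, 0, -0.1], [0, 0, -0.1], [0, 0, -0.1], [0, 0, 0]], turn=[0, 0, 0, 0])

```text
time: 14.15
ee_pos: [0.5612, 0.1512, 0.0901]
eef_rot: [-0.301, 0.954, 0.0, -0.0]
ft_force: [0.1, 0.7, -4.3]
width: 0.0173
grip_force: 40.0
```

Dropped straight over the hex. Pressing on to the flange.

Request:
step_arm(delta_pos=[[0, 0, -0.08], [0, 0, -0.05], [0, 0, -0.03], [0, 0, 0], [0, 0, 0], [0, 0, 0]], turn=[0, 0, 0, 0, 0, 0], newtons=50)

```text
time: 14.75
ee_pos: [0.5621, 0.1515, 0.0878]
eef_rot: [-0.301, 0.954, 0.0, 0.001]
ft_force: [-1.6, 0.5, 5.7]
width: 0.0174
grip_force: 50.0
```

```bash
python3 - <<'E'
from h import *
s=read_state();print(s)
E
```

```text
{'time': 14.75, 'joint_positions': array([-0.54996115,  0.35119263,  0.25079393,  1.74780313, -0.0987797 ,
        1.05309637,  1.91705897]), 'joint_vel': array([ 0.00071876, -0.00074689, -0.00095966, -0.00181191,  0.00015796,
        0.00015782, -0.00113211]), 'joint_torque': array([ 2.28586182e-02, -5.45967615e+01,  4.13461313e+00, -3.35353160e+01,
        9.63232876e-02, -6.89014457e-01, -2.92956160e-03]), 'ee_pos': array([0.56213919, 0.15150055, 0.08777863]), 'eef_rot': array([-3.00914293e-01,  9.53650777e-01,  1.67857637e-04,  8.69048691e-04]), 'ft_force': array([-1.56433789,  0.48398686,  5.72694455]), 'torque': array([ 0.02686267,  0.54312406, -0.0215278 ]), 'grip_force': 49.999566078186035, 'width': 0.017376915806340622}
```

Request:
step_arm(delta_pos=[[0, 0, 0.02], [0, 0, 0], [0, 0, 0], [0, 0, 0], [0, 0, 0], [0, 0, 0], [0, 0, 0], [0, 0, 0]], turn=[0, -0.4, -0.6, -0.6, -0.6, -0.6, -0.6, -0.6], newtons=60)

```text
time: 15.55
ee_pos: [0.5619, 0.1516, 0.0877]
eef_rot: [-0.064, 0.998, 0.0, 0.001]
ft_force: [-0.8, -0.0, 3.4]
width: 0.0169
grip_force: 60.1
```

```bash
python3 - <<'E'
from h import *
s=read_state();print(s['torque'],s['joint_positions'][6])
E
```

```text
[0.01203829 0.33879691 0.2192785 ] 1.4595781372989254
```

Request:
step_arm(delta_pos=[[0, 0, 0], [0, 0, 0], [0, 0, 0], [0, 0, 0], [0, 0, 0], [0, 0, 0], [0, 0, 0], [0, 0, 0], [0, 0, 0], [0, 0, 0], [0, 0, 0], [0, 0, 0]], turn=[-0.8, -0.9, -0.9, -0.9, -0.9, -0.9, -0.9, -0.9, -0.9, -0.9, -0.9, -0.9])

```text
time: 16.75
ee_pos: [0.5617, 0.151, 0.0877]
eef_rot: [0.547, 0.837, 0.0, 0.0]
ft_force: [-2.3, -1.6, 5.0]
width: 0.0168
grip_force: 60.1
```

Request:
step_arm(delta_pos=[[0, 0, 0], [0, 0, 0], [0, 0, 0], [0, 0, 0], [0, 0, 0], [0, 0, 0], [0, 0, 0], [0, 0, 0], [0, 0, 0], [0, 0, 0], [0, 0, 0], [0, 0, 0]], turn=[-0.9, -0.9, -0.9, -0.9, -0.9, -0.9, -0.9, -0.9, -0.9, -0.9, -0.9, -0.9])

```text
time: 17.95
ee_pos: [0.5613, 0.1511, 0.0877]
eef_rot: [0.941, 0.338, -0.0, -0.0]
ft_force: [-5.2, -1.9, 7.4]
width: 0.0175
grip_force: 60.1
```

```bash
python3 - <<'E'
from h import *
s=read_state();print(s['torque'],s['joint_positions'])
E
```

```text
[-0.54012041  1.26034676  0.18975467] [-0.99143048  0.44736784  0.81333035  1.77061206 -0.36426034  1.08159333
 -0.93439483]
```

Request:
step_arm(delta_pos=[[-0.02, -0.01, 0.02], [0, 0, 0], [0, 0, 0], [0, 0, 0], [0, 0, 0], [0, 0, 0], [0, 0, 0], [0, 0, 0], [0, 0, 0], [0, 0, 0]], turn=[-0.8, -0.9, -0.9, -0.9, -0.9, -0.9, -0.9, -0.9, -0.9, -0.9])

```text
time: 18.95
ee_pos: [0.5607, 0.1514, 0.0878]
eef_rot: [0.982, -0.188, -0.0, -0.0]
ft_force: [-1.8, 0.4, 3.2]
width: 0.017
grip_force: 60.1
```

```bash
python3 - <<'E'
from h import *
s=read_state();print(s['torque'],s['joint_positions'])
E
```

```text
[-0.02977724  0.80813692  0.26865338] [-1.14707871  0.55134967  1.04780393  1.77798011 -0.52732052  1.12544051
 -1.87459314]
```

Request:
step_arm(delta_pos=[[0, 0, 0], [0, 0, 0], [0, 0, 0], [0, 0, 0], [0, 0, 0]], turn=[-0.8, -0.8, -0.8, -0.8, -0.8])

```text
time: 19.45
ee_pos: [0.5608, 0.1516, 0.0878]
eef_rot: [0.909, -0.416, -0.0, -0.0]
ft_force: [-3.2, 1.7, 1.8]
width: 0.0169
grip_force: 60.1
```

```bash
python3 - <<'E'
from h import *
s=read_state();print(s['torque'],s['joint_positions'])
E
```

```text
[0.09209064 0.76577462 0.23673582] [-1.20376826  0.61978651  1.15133079  1.77979958 -0.61787452  1.15951813
 -2.28566077]
```

Request:
step_arm(delta_pos=[[0, 0, 0], [0, 0, 0], [0, 0, 0], [0, 0, 0], [0, 0, 0.2], [0, 0, 0.6], [0, 0, 0.9], [0, 0, 0.9], [0, 0, 0.9], [0, 0, 0], [0, 0, 0], [0, 0, 0]], turn=[0.1, 0, 0, 0, 0, 0, 0, 0, 0, 1, 1, 1], grip=0.5)

```text
time: 20.65
ee_pos: [0.5613, 0.1509, 0.1765]
eef_rot: [0.972, -0.237, 0.001, -0.0]
ft_force: [-0.6, -0.1, -0.1]
width: 0.043
grip_force: 0.0
```

Request:
step_arm(delta_pos=[[0, 0, 0], [0, 0, 0], [0, 0, 0], [0, 0, 0], [0, 0, 0], [0, 0, 0], [0, 0, 0], [0, 0, 0], [0, 0, 0], [0, 0, 0], [0, 0, 0], [0, 0, 0]], turn=[1, 1, 1, 1, 1, 1, 1, 1, 1, 1, 1, 1])

```text
time: 21.85
ee_pos: [0.5614, 0.1506, 0.1764]
eef_rot: [0.887, 0.462, 0.001, 0.0]
ft_force: [0.5, 0.3, -0.3]
width: 0.0433
grip_force: 0.0
```

Request:
step_arm(delta_pos=[[0, 0, 0], [0, 0, 0], [0, 0, 0], [0, 0, 0], [0, 0, 0], [0, 0, 0], [0, 0, 0], [0, 0, 0], [0, 0, 0], [0, 0, 0], [0, 0, 0], [0, 0, 0]], turn=[1, 1, 1, 1, 1, 1, 1, 1, 1, 1, 1, 0.1])

```text
time: 23.05
ee_pos: [0.5614, 0.1505, 0.1763]
eef_rot: [0.413, 0.911, 0.0, 0.001]
ft_force: [0.0, 0.1, -0.1]
width: 0.0437
grip_force: 0.0
```

```bash
python3 - <<'E'
from h import *
w=snap('wrist');np.save('w4.npy',w,allow_pickle=True);save(w['image'],'w4.png')
s=read_state();print(s['ee_pos'],s['eef_rot'],s['joint_positions'],s['ft_force'])
E
```

```text
[0.56133733 0.15059012 0.17608101] [4.14201955e-01 9.10184815e-01 3.34474226e-04 4.80462756e-04] [-0.85412589  0.29408465  0.61915226  1.67435608 -0.1793954   1.22936935
  0.52155212] [ 0.24690107 -0.06078858  0.24352341]
```

View pics/w4.png

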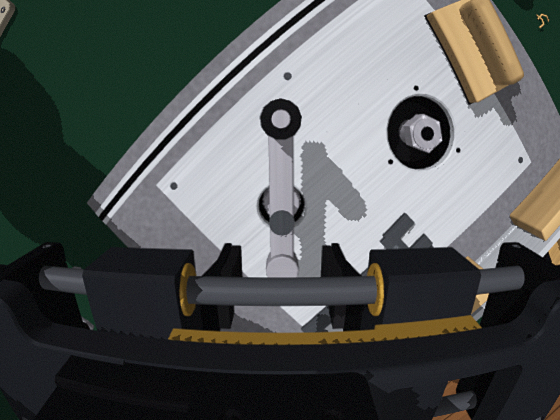

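Wrist view: the crank stays upright in the hole with its knob at (281,119) and stem cap at (281,222). The bar lies along the tool's axis, and the collet nut at (427,133) has risen.

Request:
step_arm(delta_pos=[[0, 0, -0.8], [0, 0, -0.9], [0, 0, -0.9], [0, 0, -0.9], [0, 0, 0], [0, 0, 0]], turn=[0, 0, 0, 0, 0, 0])

```text
time: 23.7
ee_pos: [0.5612, 0.1509, 0.0884]
eef_rot: [0.414, 0.91, -0.0, 0.0]
ft_force: [-0.4, -0.4, 1.0]
width: 0.0433
grip_force: 0.0
```

Request:
step_arm(delta_pos=[[0, 0, 0], [0, 0, 0], [0, 0, 0], [0, 0, 0], [0, 0, 0], [0, 0, 0], [0, 0, 0], [0, 0, 0]], turn=[0, 0, 0, 0, 0, 0, 0, 0], grip=1, newtons=60)

```text
time: 24.5
ee_pos: [0.5612, 0.1512, 0.088]
eef_rot: [0.414, 0.91, 0.0, 0.0]
ft_force: [-0.2, 2.0, 5.9]
width: 0.0175
grip_force: 60.0
```

Request:
step_arm(delta_pos=[[0, 0, 0], [0, 0, 0], [0, 0, 0], [0, 0, 0], [0, 0, 0], [0, 0, 0]], turn=[-0.4, -0.4, -0.4, -0.4, -0.4, -0.4])

```text
time: 25.1
ee_pos: [0.5612, 0.1512, 0.088]
eef_rot: [0.541, 0.841, 0.0, 0.0]
ft_force: [-2.2, -0.0, 5.3]
width: 0.0172
grip_force: 60.1
```

```bash
python3 - <<'E'
from h import *
s=read_state();print(s['torque'],s['joint_positions'])
E
```

```text
[-0.04884342  0.15182424  0.28067166] [-0.86676741  0.39989501  0.64488096  1.76588642 -0.27092075  1.0651584
  0.30127136]
```

Request:
step_arm(delta_pos=[[0, 0, 0.02], [0, 0, 0], [0, 0, 0], [0, 0, 0], [0, 0, 0], [0, 0, 0]], turn=[-0.6, -0.6, -0.6, -0.6, -0.6, -0.6])

```text
time: 25.7
ee_pos: [0.5609, 0.1515, 0.088]
eef_rot: [0.708, 0.707, -0.0, 0.0]
ft_force: [-0.4, 2.0, 2.3]
width: 0.0179
grip_force: 66.1
```

```bash
cat > t.py <<'E'
from h import *
s=read_state();print(s['torque'],s['joint_positions'][6])
E
python3 t.py; python3 - <<'E'
from h import *
for n in ('scene','side'):
    c=snap(n);p=pts(c);m=np.hypot(p[...,0]-.610,p[...,1]-.2845)<.012
    r=(np.hypot(p[...,0]-.610,p[...,1]-.2845)>.04)&(np.hypot(p[...,0]-.610,p[...,1]-.2845)<.055)
    print(n,m.sum(),np.percentile(p[m][:,2],[10,50,90]),np.median(p[r][:,2]))
E
```

```text
[0.36461722 0.18467535 1.58904477] -0.09412041855574274
scene 50 [0.03418142 0.06871685 0.07445319] 0.06162365100316669Traceback (most recent call last):
  File "<stdin>", line 5, in <module>
    return _quantile_unchecked(
        a, q, axis, out, overwrite_input, method, keepdims, weights)
    return _ureduce(a,
                    func=_quantile_ureduce_func,
    ...<5 lines>...
                    overwrite_input=overwrite_input,
                    method=method)
    r = func(a, **kwargs)
    result = _quantile(arr,
                       quantiles=q,
    ...<2 lines>...
                       out=out,
                       weights=wgt)
    slices_having_nans = np.isnan(arr[-1, ...])
                                  ~~~^^^^^^^^^
IndexError: index -1 is out of bounds for axis 0 with size 0
```

Torque jumped to 1.6 N m, so this is the top stop, and the nut reads about 10 mm above the plate. Easing back to unbind.

Request:
step_arm(delta_pos=[[0, 0, 0], [0, 0, 0], [0, 0, 0], [0, 0, 0]], turn=[0.4, 0.4, 0.2, 0])

```text
time: 26.2
ee_pos: [0.5609, 0.1515, 0.0881]
eef_rot: [0.664, 0.748, 0.0, -0.0]
ft_force: [-0.4, 4.0, 2.4]
width: 0.0171
grip_force: 59.0
```

```bash
python3 t.py
```

```text
[ 0.570702    0.09642514 -0.00580628] 0.016854154458132032
```

Request:
step_arm(delta_pos=[[0, 0.02, 0.1], [0, 0, 0.2], [0, 0, 0.2], [0, 0, 0.2], [0, 0, 0]], turn=[0, 0, 0, 0, 0])

```text
time: 26.7
ee_pos: [0.5569, 0.1505, 0.1009]
eef_rot: [0.664, 0.748, -0.005, -0.002]
ft_force: [1.0, 1.6, -29.6]
width: 0.0171
grip_force: 59.6
```

```bash
python3 t.py
```

```text
[ 0.29349683 -0.17382739  0.34886377] 0.0029834754253527467
```

Request:
step_arm(delta_pos=[[0, 0, -0.15], [0, 0, 0], [0, 0, 0], [0, 0, 0], [0, 0, 0]], turn=[0.2, 0.3, 0.3, 0.2, 0])

```text
time: 27.2
ee_pos: [0.5589, 0.1507, 0.1007]
eef_rot: [0.618, 0.786, -0.002, -0.001]
ft_force: [-4.9, -0.1, -5.8]
width: 0.0174
grip_force: 59.3
```

```bash
python3 t.py; python3 - <<'E'
from h import *
b=snap('side');o=cv2.resize(b['image'][110:230,200:330],None,fx=4.6,fy=4.6,interpolation=cv2.INTER_CUBIC);save(o,'stuck.png')
E
```

```text
[-0.20736167  1.7039568   0.06290698] 0.11744607653466269
```

View pics/stuck.png

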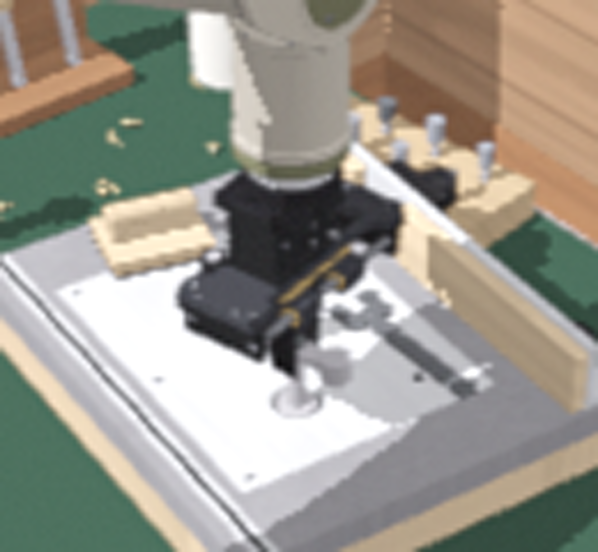

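The side view shows the bar still in the fingers and the stem in the hole. The vertical pull has dropped to the crank's own weight, so it is unbound. Lifting on gently.

Request:
step_arm(delta_pos=[[0, 0, 0.12], [0, 0, 0.15], [0, 0, 0.15], [0, 0, 0]], turn=[0.1, 0.1, 0, 0])

```text
time: 27.65
ee_pos: [0.5595, 0.1507, 0.1119]
eef_rot: [0.609, 0.793, -0.001, -0.001]
ft_force: [-5.8, -0.9, -2.2]
width: 0.0172
grip_force: 59.3
```

```bash
python3 t.py
```

```text
[-0.31415247  1.69582623  0.08559649] 0.13187684362709437
```

Request:
step_arm(delta_pos=[[-0.03, 0, 0.15], [-0.03, 0, 0.2], [0, 0, 0.25], [0, 0, 0]], turn=[0, 0, 0, 0])

```text
time: 28.05
ee_pos: [0.5601, 0.1515, 0.1286]
eef_rot: [0.609, 0.793, 0.001, 0.0]
ft_force: [-1.3, -0.9, -2.4]
width: 0.0174
grip_force: 59.3
```

```bash
python3 t.py
```

```text
[-0.2957379   0.43826227  0.03053711] 0.12000741876708304
```

Request:
step_arm(delta_pos=[[0, 0, 0.3], [0, 0, 0.4], [0, 0, 0.5], [0, 0, 0.8], [0, 0, 0.9], [0, 0, 0.9], [0, 0, 0.9], [0, 0, 0.6], [0, 0, 0], [0, 0, 0]], turn=[0, 0, 0, 0, 0, 0, 0, 0, 0, 0])

```text
time: 29.05
ee_pos: [0.5593, 0.1516, 0.2594]
eef_rot: [0.609, 0.793, 0.0, -0.0]
ft_force: [-0.3, 0.7, -4.2]
width: 0.0174
grip_force: 59.3
```

```bash
python3 t.py; python3 - <<'E'
from h import *
s=read_state();print(s['ee_pos'],s['eef_rot'],s['ft_force'])
e=s['ee_pos']
for n in ('scene','side'):
    c=snap(n);np.save('d_'+n+'.npy',c,allow_pickle=True);p=pts(c);z=p[...,2]
    m=(np.hypot(p[...,0]-e[0],p[...,1]-e[1])<.06)&(z>.1)&(z<e[2]+.01)
    for lo in np.arange(.15,.28,.01):
        k=m&(z>=lo)&(z<lo+.01)
        if k.sum()>2: print(n,lo.round(3),k.sum(),p[k].mean(0).round(4))
    k=m&(z<.30);print(n,z[k].min())
b=np.load('d_side.npy',allow_pickle=True).item()
K=b['mtx'];q=b['view']@np.r_[e-[0,0,.05],1];u=int(K[0,0]*q[0]/-q[2]+K[0,2]);v=int(K[1,1]*q[1]/q[2]+K[1,2]);print(u,v)
a=np.load('d_scene.npy',allow_pickle=True).item()
q=a['view']@np.r_[e-[0,0,.05],1];u2=int(a['mtx'][0,0]*q[0]/-q[2]+a['mtx'][0,2]);v2=int(a['mtx'][1,1]*q[1]/q[2]+a['mtx'][1,2])
o=np.hstack([cv2.resize(i['image'][y-40:y+40,x-40:x+40],(400,400),interpolation=cv2.INTER_CUBIC) for i,x,y in((b,u,v),(a,u2,v2))]);save(o,'held.png')
E
```

```text
[-0.0465078   0.04600132  0.03075658] 0.05913305416257845
[0.55931965 0.1515686  0.25944705] [ 6.08579896e-01  7.93492600e-01  1.47295012e-05 -5.91241786e-05] [-0.26134373  0.66454257 -4.18910669]
scene 0.17 3 [0.5726 0.1583 0.179 ]
scene 0.18 18 [0.5722 0.148  0.1857]
scene 0.19 17 [0.5705 0.1506 0.1941]
scene 0.2 22 [0.5722 0.1504 0.2045]
scene 0.21 38 [0.5678 0.15   0.2156]
scene 0.22 20 [0.5668 0.1482 0.2245]
scene 0.23 3 [0.5631 0.1499 0.2336]
scene 0.24 7 [0.5657 0.1499 0.2432]
scene 0.25 4 [0.5643 0.1468 0.2561]
scene 0.26 13 [0.577  0.1257 0.2665]
scene 0.17812645648517456
side 0.18 17 [0.5574 0.1427 0.1856]
side 0.19 21 [0.5596 0.1383 0.195 ]
side 0.2 29 [0.5582 0.1415 0.2047]
side 0.21 28 [0.5582 0.1427 0.2155]
side 0.22 32 [0.5617 0.1455 0.2228]
side 0.23 13 [0.561  0.1448 0.2349]
side 0.24 10 [0.5591 0.1443 0.2454]
side 0.25 6 [0.5593 0.1437 0.2544]
side 0.26 27 [0.5563 0.1308 0.2658]
side 0.18190344194355168
262 164
```

View pics/held.png

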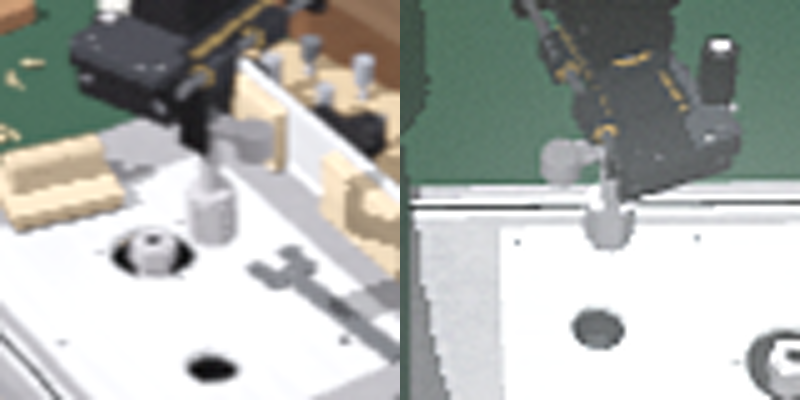

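The crop shows the crank hanging upright from the fingers, foot about 80 mm below the TCP as before, so it didn't slip. The collet nut stands proud of the plate. Carrying it back.

Request:
step_arm(delta_pos=[[-0.1, -0.6, 0], [-0.1, -0.9, 0], [-0.1, -0.9, 0], [-0.1, -0.9, 0], [-0.1, -0.9, 0], [-0.1, -0.9, 0], [-0.1, -0.9, 0], [-0.1, -0.9, 0], [-0.1, -0.9, 0], [-0.1, -0.9, 0], [-0.1, -0.9, 0], [-0.1, -0.9, 0]], turn=[0.5, 0.5, 0.5, 0.56, 0, 0, 0, 0, 0, 0, 0, 0])

```text
time: 30.35
ee_pos: [0.5288, -0.1118, 0.2589]
eef_rot: [0.506, 0.862, -0.0, -0.001]
ft_force: [0.9, 0.3, -3.9]
width: 0.0173
grip_force: 59.3
```

Request:
step_arm(delta_pos=[[-0.15, -0.9, 0], [-0.2, -0.9, 0], [-0.2, -0.9, 0], [-0.2, -0.9, 0], [-0.2, -0.9, 0], [0, -0.9, 0], [0, -0.8, 0], [0, 0, 0], [0, 0, 0], [0, 0, 0]], turn=[0, 0, 0, 0, 0, 0, 0, 0, 0, 0])

```text
time: 31.35
ee_pos: [0.5058, -0.2648, 0.2593]
eef_rot: [0.506, 0.863, 0.0, -0.001]
ft_force: [0.7, -0.0, -3.5]
width: 0.0172
grip_force: 59.3
```

```bash
python3 - <<'E'
from h import *
s=read_state();print(s['ee_pos'],s['eef_rot'],s['ft_force'],s['joint_positions'][6])
print((np.array([.5055,-.2677])-s['ee_pos'][:2])/.025)
E
```

```text
[ 0.50580313 -0.26483658  0.25926249] [ 5.05663835e-01  8.62730431e-01  1.32105722e-04 -5.21705015e-04] [ 0.7443221  -0.04013448 -3.46694101] 1.1021792806352864
[-0.01212538 -0.1145369 ]
```

Request:
step_arm(delta_pos=[[-0.01, -0.11, -0.5], [0, 0, -0.9], [0, 0, -0.9], [0, 0, -0.9], [0, 0, -0.7], [0, 0, 0], [0, 0, 0]], turn=[0, 0, 0, 0, 0, 0, 0])

```text
time: 32.05
ee_pos: [0.5054, -0.2684, 0.1623]
eef_rot: [0.506, 0.863, -0.0, -0.0]
ft_force: [-0.1, 0.7, -2.2]
width: 0.0171
grip_force: 59.3
```

Request:
step_arm(delta_pos=[[0, 0, -0.25], [0, 0, -0.25], [0, 0, -0.25], [0, 0, 0]], turn=[0, 0, 0, 0])

```text
time: 32.45
ee_pos: [0.5064, -0.2714, 0.1471]
eef_rot: [0.507, 0.862, 0.0, 0.003]
ft_force: [-9.1, -0.3, 28.0]
width: 0.0166
grip_force: 59.7
```

The foot has landed on the socket rim. Lifting off and measuring the stem's offset against the first pictures.

Request:
step_arm(delta_pos=[[0, 0, 0.3], [0, 0, 0.3], [0, 0, 0], [0, 0, 0]], turn=[0, 0, 0, 0])

```text
time: 32.85
ee_pos: [0.5055, -0.2684, 0.1583]
eef_rot: [0.506, 0.863, 0.0, -0.0]
ft_force: [-0.2, 0.1, -3.9]
width: 0.0173
grip_force: 59.6
```

```bash
cat > m.py <<'E'
from h import *
s=read_state();e=s['ee_pos'];f=e[2]-.079;print(e.round(4),s['ft_force'].round(1),s['width'])
for n,o in (('scene','a'),('side','b')):
    old=np.load(o+'.npy',allow_pickle=True).item();c=snap(n);np.save('e_'+n+'.npy',c,allow_pickle=True)
    for t,C,foot in (('old',old,.025),('new',c,f)):
        p=pts(C);z=p[...,2];near=np.hypot(p[...,0]-.5055,p[...,1]+.268)<.03
        for nm,lo,hi in (('stem',.046,.075),('foot',.002,.038)):
            if nm=='foot' and t=='old': continue
            m=near&(z>foot+lo)&(z<foot+hi)&(C['image'].min(2)>60)&(np.ptp(C['image'].astype(int),axis=2)<35)
            v,u=np.nonzero(m)
            if len(u): print(n,t,nm,len(u),p[m].mean(0).round(4),'min',p[m].min(0).round(3),'max',p[m].max(0).round(3), 'uz-slope',np.round(np.polyfit(z[m],p[m][:,0],1)[0],2),np.round(np.polyfit(z[m],p[m][:,1],1)[0],2))
E
python3 m.py
```

```text
[ 0.5055 -0.2684  0.1583] [-0.2  0.1 -3.9] 0.017250458759051304
scene old stem 23 [ 0.5054 -0.2656  0.0839] min [ 0.481 -0.282  0.071] max [ 0.512 -0.259  0.099] uz-slope 0.36 0.16
scene new foot 68 [ 0.5176 -0.2616  0.1012] min [ 0.499 -0.281  0.082] max [ 0.528 -0.248  0.117] uz-slope -0.18 -0.03
side old stem 38 [ 0.5025 -0.271   0.0851] min [ 0.492 -0.278  0.071] max [ 0.519 -0.245  0.1  ] uz-slope -0.05 0.04
side new stem 19 [ 0.5046 -0.2727  0.1342] min [ 0.499 -0.279  0.126] max [ 0.512 -0.265  0.143] uz-slope -0.34 0.06
side new foot 90 [ 0.5027 -0.2751  0.101 ] min [ 0.493 -0.286  0.081] max [ 0.527 -0.256  0.117] uz-slope -0.02 0.07
```

```bash
cat > r.py <<'E'
from h import *
def proj(c,P):
    q=c['view'][:3,:3]@P+c['view'][:3,3];K=c['mtx'];return K[0,0]*q[0]/-q[2]+K[0,2],K[1,1]*-q[1]/-q[2]+K[1,2]
def resid(c,xy,z0,z1,R):
    """mm offset of grey silhouette centre from the upright axis at xy, row by row, and its width"""
    im=c['image'].astype(int);p=pts(c);out=[]
    grey=(np.ptp(im,axis=2)<40)&(im.min(2)>55)&(np.hypot(p[...,0]-xy[0],p[...,1]-xy[1])<R+.012)&(p[...,2]>z0-.004)&(p[...,2]<z1+.004)
    for z in np.arange(z0,z1,.004):
        u,v=proj(c,np.r_[xy,z]);row=grey[int(round(v))];idx=np.nonzero(row)[0];idx=idx[abs(idx-u)<12]
        mm=1000*abs(np.linalg.norm(c['view'][2,:3]@np.r_[xy,z]+c['view'][2,3]))/c['mtx'][0,0]
        if len(idx): out.append((round(z,3),round((idx.min()+idx.max())/2*mm-u*mm,1),round((np.ptp(idx)+1)*mm,1)))
    return out
if __name__=='__main__':
    L=lambda n:np.load(n+'.npy',allow_pickle=True).item()
    for o,d,e in (('a','d_scene','e_scene'),('b','d_side','e_side')):
        print(o,'old stem',resid(L(o),np.array([.5058,-.2671]),.078,.112,.01))
        print(d,'foot',resid(L(d),np.array([.5593,.1516]),.186,.216,.018)[::2],'stem',resid(L(d),np.array([.5593,.1516]),.226,.25,.01))
        print(e,'foot',resid(L(e),np.array([.5055,-.2684]),.084,.114,.018)[::2],'stem',resid(L(e),np.array([.5055,-.2684]),.125,.15,.01))
    print(L('a')['view'][0,:3],L('b')['view'][0,:3])
E
python3 r.py
```

```text
a old stem [(np.float64(0.078), np.float64(-0.8), np.float64(14.8)), (np.float64(0.082), np.float64(1.8), np.float64(18.4)), (np.float64(0.086), np.float64(0.7), np.float64(14.7)), (np.float64(0.09), np.float64(1.4), np.float64(14.7)), (np.float64(0.094), np.float64(2.1), np.float64(14.6)), (np.float64(0.098), np.float64(2.9), np.float64(14.6)), (np.float64(0.102), np.float64(1.8), np.float64(18.2)), (np.float64(0.106), np.float64(0.7), np.float64(14.5)), (np.float64(0.11), np.float64(1.4), np.float64(14.5))]
d_scene foot [(np.float64(0.186), np.float64(1.5), np.float64(38.1)), (np.float64(0.194), np.float64(1.0), np.float64(37.9)), (np.float64(0.202), np.float64(0.6), np.float64(37.8)), (np.float64(0.21), np.float64(0.2), np.float64(37.6))] stem [(np.float64(0.226), np.float64(-4.0), np.float64(16.9)), (np.float64(0.23), np.float64(-2.5), np.float64(13.5)), (np.float64(0.234), np.float64(-1.1), np.float64(10.1)), (np.float64(0.238), np.float64(-1.3), np.float64(10.1)), (np.float64(0.242), np.float64(0.2), np.float64(13.4)), (np.float64(0.246), np.float64(-5.0), np.float64(3.3))]
e_s
[... 1174 characters left out ...]
64(0.238), np.float64(5.4), np.float64(16.9)), (np.float64(0.242), np.float64(3.7), np.float64(13.5)), (np.float64(0.246), np.float64(3.8), np.float64(13.5))]
e_side foot [(np.float64(0.084), np.float64(4.0), np.float64(33.4)), (np.float64(0.092), np.float64(3.3), np.float64(33.3)), (np.float64(0.1), np.float64(2.6), np.float64(33.2)), (np.float64(0.108), np.float64(3.3), np.float64(36.1))] stem [(np.float64(0.125), np.float64(6.2), np.float64(20.9)), (np.float64(0.129), np.float64(5.9), np.float64(20.8)), (np.float64(0.133), np.float64(-0.5), np.float64(20.8)), (np.float64(0.137), np.float64(-3.8), np.float64(8.9))]
[ 0.12063768  0.99265907 -0.00863303] [ 0.76174988 -0.64775363  0.01234333]
```

```bash
python3 - <<'E'
from h import *
c=np.load('w2.npy',allow_pickle=True).item();im=c['image'].astype(int)
lum=im[...,0]
for y in (94,98,102,106,110): print(y,' '.join(f'{lum[y,x]}' for x in range(256,312)))
print(fray(c,[283,285],[103,103],.07))
for x0,y0,nm in ((204,80,'key'),(363,131,'sp')): print(nm,fray(c,x0,y0,.07))
E
```

```text
94 215 214 215 215 215 215 217 217 202 155 130 122 115 103 109 127 145 212 255 255 242 160 123 125 127 131 127 127 127 133 135 134 133 132 133 131 126 132 157 231 164 124 98 82 99 160 200 172 148 141 154 152 153 151 150 151
98 226 223 225 226 221 220 222 188 141 128 117 104 118 144 156 226 255 254 255 241 136 126 129 126 130 132 131 128 129 133 133 134 131 132 129 131 131 129 130 214 255 252 147 125 104 91 134 195 228 197 132 140 143 140 146 144
102 224 220 221 221 223 224 209 162 132 118 99 120 149 154 176 255 253 250 253 255 164 128 129 133 130 127 129 126 129 134 137 137 135 128 132 133 130 127 139 237 255 255 250 172 155 124 83 136 225 232 228 230 230 234 205 156
106 219 225 223 225 224 227 227 185 144 139 105 120 152 158 187 254 253 250 250 248 246 253 216 135 122 126 123 122 127 134 137 135 128 126 123 132 198 216 173 177 184 186 173 171 155 147 93 161 233 232 229 228 229 232 234 238
110 215 211 214 209 212 214 215 216 180 150 138 112 122 137 142 138 170 252 252 248 243 249 248 246 248 248 250 251 253 253 244 233 246 250 238 245 253 234 167 173 175 158 153 153 152 99 87 88 96 123 169 221 229 227 228 229
[[ 0.50463748 -0.26842973  0.07      ]
 [ 0.50656452 -0.26731272  0.07      ]]
key [[ 0.41266764 -0.28788819  0.07      ]]
sp [[ 0.59889565 -0.24843267  0.07      ]]
```

Request:
step_arm(delta_pos=[[-0.13, -0.02, 0], [0, 0, 0], [0, 0, -0.25], [0, 0, -0.25], [0, 0, -0.1], [0, 0, 0]], turn=[0, 0, 0, 0, 0, 0])

```text
time: 33.55
ee_pos: [0.5019, -0.269, 0.1429]
eef_rot: [0.506, 0.862, -0.0, -0.001]
ft_force: [-0.6, 0.4, -4.0]
width: 0.0171
grip_force: 59.6
```

Request:
step_arm(delta_pos=[[0, 0, -0.2], [0, 0, -0.2], [0, 0, -0.2], [0, 0, -0.2], [0, 0, 0]], turn=[0, 0, 0, 0, 0])

```text
time: 34.05
ee_pos: [0.5018, -0.269, 0.1227]
eef_rot: [0.506, 0.862, -0.0, -0.001]
ft_force: [0.2, 0.2, -3.4]
width: 0.0168
grip_force: 59.6
```

Request:
step_arm(delta_pos=[[0, 0, -0.2], [0, 0, -0.2], [0, 0, -0.1], [0, 0, 0]], turn=[0, 0, 0, 0])

```text
time: 34.45
ee_pos: [0.5019, -0.2691, 0.1106]
eef_rot: [0.506, 0.862, -0.0, -0.0]
ft_force: [0.6, -0.1, -4.2]
width: 0.0173
grip_force: 59.6
```

Request:
step_arm(delta_pos=[[0, 0, -0.1], [0, 0, -0.08], [0, 0, 0]], turn=[0, 0, 0])

```text
time: 34.75
ee_pos: [0.5021, -0.2691, 0.1064]
eef_rot: [0.506, 0.862, 0.0, -0.0]
ft_force: [0.1, -0.7, -3.3]
width: 0.0173
grip_force: 59.6
```

Request:
step_arm(delta_pos=[[0, 0, -0.08], [0, 0, -0.04], [0, 0, 0]], turn=[0, 0, 0])

```text
time: 35.05
ee_pos: [0.5032, -0.2697, 0.105]
eef_rot: [0.506, 0.862, 0.0, 0.001]
ft_force: [-1.0, 1.5, 8.8]
width: 0.0171
grip_force: 59.6
```

On the floor. Releasing, waiting, then rising straight up.

Request:
step_arm(delta_pos=[[0, 0, 0.04], [0, 0, 0], [0, 0, 0], [0, 0, 0], [0, 0, 0], [0, 0, 0], [0, 0, 0], [0, 0, 0]], turn=[0, 0, 0, 0, 0, 0, 0, 0], grip=0.45)

```text
time: 35.85
ee_pos: [0.5021, -0.2692, 0.1045]
eef_rot: [0.506, 0.862, 0.0, -0.0]
ft_force: [-1.2, -0.5, -0.2]
width: 0.0477
grip_force: 0.0
```

Request:
step_arm(delta_pos=[[0, 0, 0.3], [0, 0, 0.6], [0, 0, 0.9], [0, 0, 0.9], [0, 0, 0.9], [0, 0, 0.9], [0, 0, 0.9], [0, 0, 0.5], [0, 0, 0], [0, 0, 0]], turn=[0, 0, 0, 0, 0, 0, 0, 0, 0, 0])

```text
time: 36.85
ee_pos: [0.5021, -0.269, 0.2517]
eef_rot: [0.506, 0.862, 0.0, -0.0]
ft_force: [-0.9, 0.2, -0.3]
width: 0.048
grip_force: 0.0
```

```bash
python3 - <<'E'
from h import *
from r import resid
s=read_state();print(s['ee_pos'],s['ft_force'],s['width'])
cap=np.array([.5046,-.2684])
for n,o in (('scene','a'),('side','b')):
    c=snap(n);old=np.load(o+'.npy',allow_pickle=True).item()
    print([(float(x[0]),float(x[1])) for x in resid(old,cap,.078,.112,.01)]);print([(float(x[0]),float(x[1])) for x in resid(c,cap,.078,.112,.01)])
    for t,C in (('old',old),('new',c)):
        p=pts(C);z=p[...,2];im=C['image'].astype(int)
        near=(np.hypot(p[...,0]-.505,p[...,1]+.268)<.10)
        k=near&(im.max(2)<70)&(z>.125)&(z<.185);b=near&(z>.11)&(z<.14)&(im.min(2)>120)&(np.ptp(im,axis=2)<35)
        print(n,t,'knob',k.sum(),p[k].mean(0).round(3),z[k].max().round(3),'bar',b.sum(),p[b].mean(0).round(3), 'ztop p95',np.percentile(z[b],95).round(3))
    if n=='scene':
        p=pts(c);m=np.hypot(p[...,0]-.611,p[...,1]-.2845)<.012;print('nut',np.percentile(p[m][:,2],[50,80,95]).round(4))
E
```

```text
[ 0.50206214 -0.26903118  0.25171979] [-0.8955358   0.16022955 -0.25700723] 0.04795953292794387
[(0.078, 2.4), (0.082, 3.1), (0.086, 2.0), (0.09, 2.7), (0.094, 3.4), (0.098, 2.3), (0.102, 3.1), (0.106, 2.0), (0.11, 8.2)]
[(0.078, 2.4), (0.082, 3.1), (0.086, 2.0), (0.09, 2.7), (0.094, 3.4), (0.098, 2.3), (0.102, 3.1), (0.106, 3.8)]
scene old knob 61 [ 0.546 -0.329  0.157] 0.178 bar 170 [ 0.508 -0.272  0.123] ztop p95 0.13
scene new knob 62 [ 0.477 -0.199  0.156] 0.178 bar 171 [ 0.505 -0.26   0.124] ztop p95 0.131
nut [0.0648 0.0716 0.0747]
[(0.078, 2.2), (0.082, 1.8), (0.086, 1.4), (0.09, 1.1), (0.094, 0.7), (0.098, 1.9), (0.102, 7.5), (0.106, 7.2), (0.11, 2.3)]
[(0.078, 2.2), (0.082, 3.3), (0.086, 2.9), (0.09, 4.1), (0.094, 3.7), (0.098, 1.9), (0.102, 3.0), (0.106, 2.6), (0.11, 2.3)]
side old knob 79 [ 0.536 -0.34   0.158] 0.179 bar 276 [ 0.508 -0.278  0.125] ztop p95 0.132
side new knob 91 [ 0.467 -0.208  0.158] 0.18 bar 276 [ 0.504 -0.265  0.125] ztop p95 0.133
```

The crank stands upright at its original height within about 2 mm, the lift is up, and the arm is clear.

```bash
python3 -c "
from bench import *
print(close_job())"
```

```text
the job is handed in; nothing more can be done
None
```

I've handed the job in; no verdict came back. The crank went home on the hex, wound the router up to its top stop, and now stands upright in its own socket about 2 mm from where it began. It now stands with its knob pointing the opposite way, and its foot touched the block's rim once (about 28 N) before I realigned it.

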